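# Unstack the wrapped gift boxes into their trays

### The arm

A 7-joint arm with a two-finger parallel gripper is mounted at the origin on the work surface. World frame = base frame: x ahead of the robot, y to its left, z up, the work surface at z = 0. Lengths are in m, angles in rad, forces in N, time in s.
With the tool pointing down it reaches from about 0.4 to 0.85 m from the base axis. Payload 10.4 kg.
Tool frame: the origin (TCP) lies on the centre line of the jaws, within the pads' length; the fingertips stand 22 mm ahead of it and the grasp point (between the pads) lies 3 mm ahead of it; z points along the fingers, y is the line along which they close (so a half turn about z gives the same grasp; the last joint's range is limited). The gripper opens to 87 mm and grips with 3 to 60 N. Pads are 19 mm wide; open, the fingers measure 117 mm over their backs; the gripper's body (75 mm by 190 mm) begins 51 mm behind the grasp point.
Start: joints at [1.173, 0.332, -0.065, 1.46, 0.022, 1.35, -0.088], TCP at [0.229, -0.582, 0.245] pointing down, gripper open.
Joint ranges: [-2.6, 2.6], [-0.5, 2.12], [-1.47, 1.34], [0.16, 2.42], [-1.27, 4.41], [0.06, 2.06], [-2.6, 2.6]. Speed limits (rad/s): [2.22, 2.22, 2.79, 2.79, 3.14, 3.14, 3.14].

### API

Orientations are given as a unit quaternion [x, y, z, w].
In Python, from bench import r, imaging, status, job gives the robot as it stands (r), with the cameras (imaging), the readings (status) and the job (job).
- The arm moves only by the tool jog_arm, called after "Call:" as name(argument=value, ...), one argument or row to a line, values as JSON. Schema: {"type":"object","properties":{"segments":{"type":"object","properties":{"rows":{"type":"array","items":{"type":"array","items":{"type":"number"},"minItems":5,"maxItems":5},"minItems":1,"maxItems":12}},"additionalProperties":false,"required":["rows"]},"clamp_n":{"type":"number"},"only":{"type":"string"},"quiet":{"type":"boolean"},"lines":{"type":"string"}},"required":["segments"],"additionalProperties":false}. segments is an object whose key "rows" holds a list of rows, 1 to 12 of them, each of 5 numbers: dx, dy, dz in parts of the range, where 1.0 means 0.6 m, then a turn about the tool's z in shares of 4 rad (1.0 is 4 rad), then the finger opening in m; each row is the pose to reach, as a shift and turn from the pose commanded when the call began, along the tool's axes at that moment; what a row does not reach only later rows make up. A row lasts 1/10 s, in which the tool goes at most 0.05 m and 0.15 rad, less where a joint would pass 70% of its speed; a pose out of reach is approached as far as the arm can. The fingers move at their own pace and stop on an object; clamp_n is the grip in N (left out, the last holds). Time passes only in rows, so rows that do not move let the fingers close. The tool returns the time, the measured TCP pose, the force, the opening and the grip force at its end. only (a regular expression) keeps the lines of the reply that match it, lines (a string "A,B") keeps lines A to B, and quiet returns only ok. A shift or turn number past 1, either way, is cut back to 1. Input that does not fit is refused with a message, and nothing moves.
- status.read_state(): the state, without advancing time (a new reading comes with each control period).
- imaging.camera(name): name is "side" or "top"; returns a dict with "img" (420x560x3 uint8, red, green, blue), "fx", "fy", "cx", "cy" (pixels), "pose" (4x4, takes a point from camera to world coordinates). Camera axes: x right, y down, z forward; pixel columns grow to the right and rows downward; lengths in m; the calibration is good to about 2 mm. A picture is of the moment at which its call begins. There is no depth.
- job.close_job(): hands the job in; it is judged then, once.
The state is a dict: "time": time; "joint_positions": joint angles; "joint_vel": joint speeds; "joint_torque": joint torques, N m; "ee_pos": TCP position; "eef_rot": TCP orientation; "ft_force": force on the tool from outside, world axes, zero at the start; "torque": the same for the moment, N m; "width": finger opening in m; "grip_force": force on a finger pad.
Only numpy, scipy, OpenCV 4.12 (cv2) and the standard library are available. Lean on these libraries where they do the work, as an engineer would, in place of code of your own. Each camera call takes 0.05 s, during which the arm holds its last target. There are 200 camera calls.

### The job

Take this stack of four wrapped gift boxes apart and put each box into the shallow tray of its own colour, standing upright, flat on the tray floor and square with the tray. Lower the boxes in, never drop them or tip them over, and do not shift the two finished dark red sets with the gold bands.

Things in the scene. Friction and masses are not known exactly. Their poses are not given: they have to be found in the camera images.
- box_red: closed rigid gift box wrapped in red paper, gold foil on its flat lid: a plain block 150 (x) x 66 (y) x 35 high (mm), about 280 g; the long one at the bottom of the stack, standing on the table. Lid does not come off. Origin: centre of its underside; z up, x along its first dimension. Grip it across its y dimension, from above.
- box_green: closed rigid gift box wrapped in green paper, gold foil on its flat lid: a plain block 56 (x) x 54 (y) x 40 high (mm), about 140 g; a middle one, standing on one end of the red box (which end varies), about 24 mm from the blue one. Lid does not come off. Origin: centre of its underside; z up, x along its first dimension. Grip it across its y dimension, from above.
- box_blue: closed rigid gift box wrapped in blue paper, gold foil on its flat lid: a plain block 56 (x) x 54 (y) x 40 high (mm), about 140 g; a middle one, standing on one end of the red box (which end varies), 24 mm from the green one. Lid does not come off. Origin: centre of its underside; z up, x along its first dimension. Grip it across its y dimension, from above.
- box_cream: closed rigid gift box wrapped in cream paper, gold foil on its flat lid: a plain block 60 (x) x 46 (y) x 45 high (mm), about 110 g; the top one, bridging the gap between the green and the blue box. Lid does not come off. Origin: centre of its underside; z up, x along its first dimension. Grip it across its y dimension, from above.
- tray_red: shallow open gift tray in red paper with a thin gold rim line, fixed to the table: inside 170 (x) x 86 (y) mm (20 mm longer and wider than the red box), walls 4 mm thick, rim 14 mm above the table, floor 4 mm above the table. Origin: centre of its underside on the table; z up, x along its first dimension.
- tray_green: shallow open gift tray in green paper with a thin gold rim line, fixed to the table: inside 76 (x) x 74 (y) mm (20 mm longer and wider than the green box), walls 4 mm thick, rim 14 mm above the table, floor 4 mm above the table. Origin: centre of its underside on the table; z up, x along its first dimension.
- tray_blue: shallow open gift tray in blue paper with a thin gold rim line, fixed to the table: inside 76 (x) x 74 (y) mm (20 mm longer and wider than the blue box), walls 4 mm thick, rim 14 mm above the table, floor 4 mm above the table. Origin: centre of its underside on the table; z up, x along its first dimension.
- tray_cream: shallow open gift tray in cream paper with a thin gold rim line, fixed to the table: inside 80 (x) x 66 (y) mm (20 mm longer and wider than the cream box), walls 4 mm thick, rim 14 mm above the table, floor 4 mm above the table. Origin: centre of its underside on the table; z up, x along its first dimension.
- finished_a: finished gift set, loose: closed dark red box 84 (x) x 80 (y) x 52 high (mm) with a broad gold band across it and a round white sticker on top, about 450 g; farther back, between the two rear places. Not to be moved. Origin: centre of its underside.
- finished_b: finished gift set, loose: closed dark red box 84 (x) x 80 (y) x 52 high (mm) with a broad gold band across it and a round white sticker on top, about 450 g; near the front, between two of the front places. Not to be moved. Origin: centre of its underside.

How it is judged:
By the outcome, as a careful person would: the job done as asked, in the order asked, and still so for the second after the job is handed in, with the robot touching nothing.
It also fails if it takes over 125 s, if anything falls off the work surface, if the arm or the gripper's body presses on something with over 40 N, if the wrist force passes 120 N, or if a joint passes its speed limit or range.

## Working session

There is one attempt and no reset: what is moved stays moved. The work goes in short steps, Python scripts to look and compute and a tool call to move; the robot and the scene stay as the last step left them, time stands still between calls to the robot, and variables do not carry over. Pictures are saved under pics/ and viewed, at most 14 in all, crops included, and the job is handed in when it is done.

```bash
ls; mkdir -p pics; python3 - <<'E'
from bench import r, imaging, status, job
import cv2,numpy as np
for n in("top","side"):
    c=imaging.camera(n); cv2.imwrite(f"pics/{n}0.png",cv2.cvtColor(c["img"],cv2.COLOR_RGB2BGR)); print(n,c["fx"],c["fy"],c["cx"],c["cy"],np.round(c["pose"],4).tolist())
s=status.read_state();print(s)
E
```

```text
bench.py
pics
top 449.0846518885562 449.0846518885562 284.32285970914484 206.5008314296099 [[-0.0173, -0.9946, 0.1023, 0.4083], [-0.9998, 0.0178, 0.0037, -0.0018], [-0.0055, -0.1022, -0.9947, 1.2069], [0.0, 0.0, 0.0, 1.0]]
side 395.23633596723533 395.23633596723533 275.6134116859606 212.80638223104015 [[-0.9729, -0.0964, 0.2102, 0.3753], [-0.2305, 0.4793, -0.8468, 0.742], [-0.0191, -0.8723, -0.4886, 0.5149], [0.0, 0.0, 0.0, 1.0]]
{'time': 0.1, 'joint_positions': array([ 1.17337032,  0.33280485, -0.064707  ,  1.46083917,  0.02158414,
        1.34983262, -0.08848641]), 'joint_vel': array([ 0.00234269, -0.00061072,  0.00195433, -0.00258353, -0.0005503 ,
       -0.0011454 , -0.00159962]), 'joint_torque': array([ 1.52610348e-03, -6.24545288e+01,  2.46192719e-02, -3.90719140e+01,
       -6.15133275e-02,  3.66870733e-02,  9.34742161e-06]), 'ee_pos': array([ 0.22872166, -0.58133382,  0.24384453]), 'eef_rot': array([ 9.82486039e-01,  1.86335259e-01, -1.26768722e-04, -5.81062290e-04]), 'ft_force': array([-0.44711089,  0.05309753, -0.44052179]), 'torque': array([ 0.06112806,  0.01746623, -0.01689968]), 'grip_force': 0.0, 'width': 0.08694238474436371}
```

View pics/top0.png

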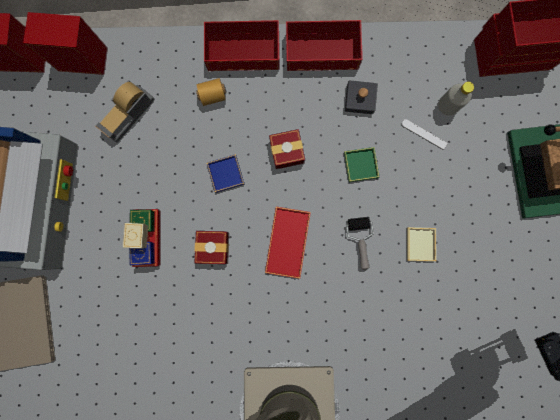

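View pics/side0.png

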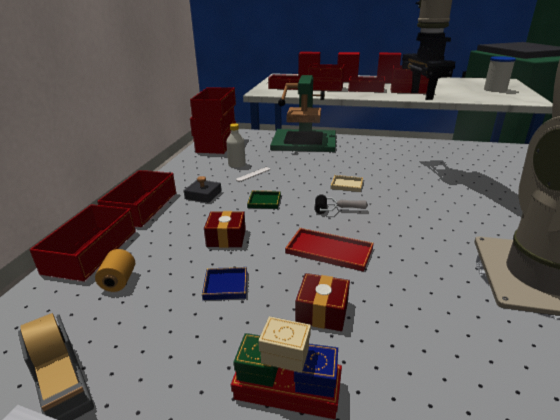

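The stack is at left in the top view (~(145,238)) with the cream box on top, green at the rear and blue at the front. The trays are blue (226,173), green (362,165), red (288,243) and cream (422,245), and the finished sets are at (287,148) and (211,247). I'll zoom in next.

```bash
python3 - <<'E'
from bench import r, imaging, status, job
import cv2,numpy as np
a=cv2.imread("pics/top0.png");b=cv2.imread("pics/side0.png")
A=cv2.resize(a[200:275,115:170],None,fx=7,fy=7,interpolation=cv2.INTER_CUBIC)
B=cv2.resize(b[312:412,225:350],None,fx=3,fy=3,interpolation=cv2.INTER_CUBIC)
o=np.zeros((525,780,3),np.uint8);o[:,:385]=A;o[:300,395:770]=B
cv2.imwrite("pics/crop0.png",o)
E
cat > h.py <<'E'
from bench import r, imaging, status, job
import cv2,numpy as np
from scipy.spatial.transform import Rotation as R
def cam(n): 
    c=imaging.camera(n); c["K"]=np.array([[c["fx"],0,c["cx"]],[0,c["fy"],c["cy"]],[0,0,1]]); return c
def plane(c,uv,z):
    uv=np.atleast_2d(uv).astype(float); d=np.c_[(uv[:,0]-c["cx"])/c["fx"],(uv[:,1]-c["cy"])/c["fy"],np.ones(len(uv))]@c["pose"][:3,:3].T
    o=c["pose"][:3,3]; return (o+d*((z-o[2])/d[:,2])[:,None])[:,:2]
def proj(c,P):
    T=np.linalg.inv(c["pose"]); q=np.atleast_2d(P)@T[:3,:3].T+T[:3,3]; return np.c_[q[:,0]/q[:,2]*c["fx"]+c["cx"],q[:,1]/q[:,2]*c["fy"]+c["cy"]]
def rectw(c,mask,z):
    """oriented rectangle of the largest blob, in world at height z: centre, sizes, yaw of long side"""
    cs,_=cv2.findContours(mask.astype(np.uint8),cv2.RETR_EXTERNAL,cv2.CHAIN_APPROX_NONE)
    k=max(cs,key=cv2.contourArea)[:,0,:]; w=plane(c,k,z)
    (x,y),(a,b),t=cv2.minAreaRect((w*1000).astype(np.float32))
    if a<b: a,b,t=b,a,t+90
    return round(x,1),round(y,1),round(a,1),round(b,1),round((t+90)%180-90,1)
def move(x,y,z,yaw):
    """shift in tool axes to world TCP x,y,z with jaw line (tool y) at world angle yaw deg (mod 180)"""
    s=status.read_state(); M=R.from_quat(s["eef_rot"]).as_matrix(); d=M.T@(np.array([x,y,z])-s["ee_pos"])
    cur=np.degrees(np.arctan2(M[1,1],M[0,1])); t=-((yaw-cur+90)%180-90)
    print("shift",np.round(d,4),"turn",round(np.radians(t),3),"q7",s["joint_positions"][6].round(2),"q1",s["joint_positions"][0].round(2))
E
python3 - <<'E'
from h import *
c=cam("top"); h=cv2.cvtColor(c["img"],cv2.COLOR_RGB2HSV); H,S,V=[h[...,i].astype(int) for i in range(3)]
def win(x0,y0,x1,y1):
    m=np.zeros(H.shape,bool); m[y0:y1,x0:x1]=1; return m
for n,w in dict(blue=(200,148,252,200),green=(338,140,386,190),red=(258,200,318,285),cream=(400,220,445,270),finA=(262,122,312,175),finB=(188,225,235,272)).items():
    bg=np.median(c["img"].reshape(-1,3),0)
    print(n,rectw(c,win(*w)&(S>70),0.014 if n[:3]!="fin" else .052))
print(rectw(c,win(110,200,150,260)&(H>12)&(H<35)&(V>120)&(S>30),.12))
for p in [(145,238)]: print(plane(c,p,0.035))
E
```

```text
blue (623.5, 161.6, 86.0, 80.6, 15.3)
green (641.6, -206.4, 84.9, 82.7, 6.8)
red (436.7, -4.0, 178.9, 95.3, -10.3)
cream (426.3, -357.1, 87.0, 76.2, -1.2)
finA (679.3, -6.9, 92.6, 82.8, 11.7)
finB (426.2, 192.3, 87.1, 81.7, 89.0)
(457.4, 370.9, 58.1, 46.1, -1.0)
[[0.45271087 0.36736644]]
```

View pics/crop0.png

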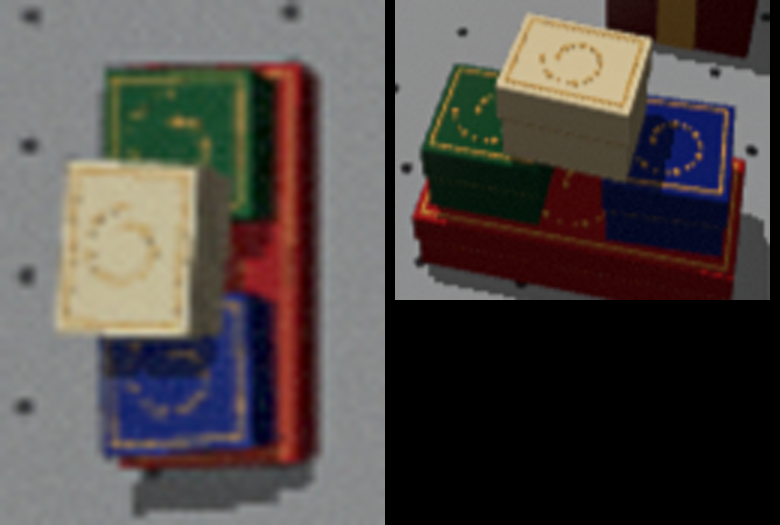

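The crop confirms all boxes have x along world x: green is behind, blue in front, and cream bridges them, overhanging left by parallax. Now I'll refine the poses by fitting silhouettes.

```bash
cat >> h.py <<'E'
from scipy.optimize import minimize
def fit(c,mask,w,dims,z0,z1,p0,U=8):
    """pose x,y (m), yaw (deg) of a cuboid whose silhouette best matches mask in window w=(x0,y0,x1,y1)"""
    x0,y0,x1,y1=w; m=cv2.resize(mask[y0:y1,x0:x1].astype(np.float32),None,fx=U,fy=U,interpolation=cv2.INTER_LINEAR)
    a,b=dims[0]/2,dims[1]/2; C=np.array([[sx*a,sy*b,z] for sx in(-1,1) for sy in(-1,1) for z in(z0,z1)])
    def f(p):
        t=np.radians(p[2]*100); P=C.copy(); P[:,0]=p[0]+C[:,0]*np.cos(t)-C[:,1]*np.sin(t); P[:,1]=p[1]+C[:,0]*np.sin(t)+C[:,1]*np.cos(t)
        q=((proj(c,P)-[x0,y0]+.5)*U-.5).astype(np.float32); hull=cv2.convexHull(q)
        im=np.zeros(m.shape,np.float32); cv2.fillConvexPoly(im,np.round(hull*16).astype(int),1.,shift=4)
        return np.minimum(m,im).sum()*-1/np.maximum(m,im).sum()
    best=None
    for k in(0,3,-3):
        q0=np.array([p0[0],p0[1],(p0[2]+k)/100]); s=minimize(f,q0,method="Nelder-Mead",options=dict(initial_simplex=np.vstack([q0,q0+[.005,0,0],q0+[0,.005,0],q0+[0,0,.05]]),xatol=1e-5,fatol=1e-5))
        if best is None or s.fun<best.fun: best=s
    x,y,t=best.x; return round(x*1000,1),round(y*1000,1),round(t*100,1),"iou",round(-best.fun,3)
def hsv(c): return [a.astype(int) for a in cv2.split(cv2.cvtColor(c["img"],cv2.COLOR_RGB2HSV))]
E
python3 - <<'E'
from h import *
T=dict(blue=((200,148,252,200),(.084,.082),(.6235,.1616,15)),green=((338,140,386,190),(.084,.082),(.6416,-.2064,7)),red=((258,200,318,285),(.178,.094),(.4367,-.004,-10)),cream=((400,220,445,270),(.088,.074),(.4263,-.357,-1)))
c=cam("top"); d=cam("side");H,S,V=hsv(c);H2,S2,V2=hsv(d)
for n,(w,dm,p) in T.items():
    print(n,fit(c,S>70,w,dm,0,.014,p))
    q=proj(d,[[*p[:2],0]])[0]; k=(60 if n=="red" else 34); x0,y0=int(q[0])-k,int(q[1])-25
    print("  side",fit(d,S2>95,(x0,y0,x0+2*k,y0+50),dm,0,.014,p))
print(fit(c,(H>12)&(H<35)&(V>140)&(S>30),(110,210,152,258),(.060,.046),.12,.12,(.457,.371,-1)))
E
```

```text
blue (np.float64(624.2), np.float64(161.5), np.float64(15.6), 'iou', np.float64(0.818))
  side (np.float64(627.4), np.float64(160.9), np.float64(17.1), 'iou', np.float64(0.818))
green (np.float64(643.0), np.float64(-207.3), np.float64(7.1), 'iou', np.float64(0.945))
  side (np.float64(644.5), np.float64(-210.1), np.float64(9.0), 'iou', np.float64(0.642))
red (np.float64(436.6), np.float64(-4.1), np.float64(-10.2), 'iou', np.float64(0.97))
  side (np.float64(438.2), np.float64(-5.9), np.float64(-10.2), 'iou', np.float64(0.958))
cream (np.float64(425.0), np.float64(-358.8), np.float64(-2.0), 'iou', np.float64(0.217))
  side (np.float64(426.2), np.float64(-377.2), np.float64(-4.2), 'iou', np.float64(0.142))
(np.float64(456.9), np.float64(370.9), np.float64(-2.7), 'iou', np.float64(0.938))
```

```bash
python3 - <<'E'
from h import *
c=cam("top");H,S,V=hsv(c)
for s in(25,35,45):
    m=((S>s)&(H>15)&(H<40)).astype(np.uint8); m=cv2.morphologyEx(m,cv2.MORPH_CLOSE,np.ones((3,3)))
    print(fit(c,m>0,(400,220,445,270),(.088,.074),0,.014,(.4263,-.357,-1)))
move(.5,-.1,.25,90); move(.457,.371,.2,87.3)
E
```

```text
(np.float64(424.5), np.float64(-359.1), np.float64(-2.8), 'iou', np.float64(0.95))
(np.float64(424.8), np.float64(-358.7), np.float64(-2.6), 'iou', np.float64(0.955))
(np.float64(425.1), np.float64(-358.7), np.float64(-2.6), 'iou', np.float64(0.801))
shift [ 0.4287 -0.3488 -0.0055] turn 0.375 q7 -0.09 q1 1.17
shift [ 0.5611 -0.8028  0.0447] turn 0.422 q7 -0.09 q1 1.17
```

Careful with the scale: shifts go in shares of 0.6 m and turns go in shares of 4 rad. That gives: 0.429 m / 0.6 = 0.715, -0.349 m / 0.6 = -0.5817, 0.42 rad / 4 = 0.105.

Call:
jog_arm(
  segments={"rows": [[0.715,-0.5817,-0.0083,0.105,0.087],[0.715,-0.5817,-0.0083,0.105,0.087],[0.715,-0.5817,-0.0083,0.105,0.087],[0.715,-0.5817,-0.0083,0.105,0.087],[0.715,-0.5817,-0.0083,0.105,0.087],[0.715,-0.5817,-0.0083,0.105,0.087],[0.715,-0.5817,-0.0083,0.105,0.087],[0.715,-0.5817,-0.0083,0.105,0.087],[0.715,-0.5817,-0.0083,0.105,0.087],[0.715,-0.5817,-0.0083,0.105,0.087],[0.715,-0.5817,-0.0083,0.105,0.087],[0.715,-0.5817,-0.0083,0.105,0.087]]},
  clamp_n=25,
)

```text
time: 1.5
ee_pos: [0.5025, -0.0929, 0.2499]
eef_rot: [1.0, -0.018, 0.001, -0.001]
ft_force: [-0.9, 0.4, -0.7]
width: 0.087
grip_force: 0.0
```

```bash
python3 -c "
from h import *
move(.457,.371,.2,87.3)"
```

```text
shift [-0.0623 -0.4618  0.0509] turn 0.011 q7 -1.55 q1 0.54
```

Scaled: -0.25 m / 0.6 = -0.4167, -0.02 m / 0.6 = -0.0333, -1.57 rad / 4 = -0.3925.

Call:
jog_arm(
  segments={"rows": [[-0.0333,-0.4167,0.0333,-0.3925,0.087],[-0.0333,-0.4167,0.0333,-0.3925,0.087],[-0.0333,-0.4167,0.0333,-0.3925,0.087],[-0.0333,-0.4167,0.0333,-0.3925,0.087],[-0.0333,-0.4167,0.0333,-0.3925,0.087],[-0.0333,-0.4167,0.0333,-0.3925,0.087],[-0.0333,-0.4167,0.0333,-0.3925,0.087],[-0.0333,-0.4167,0.0333,-0.3925,0.087],[-0.0333,-0.4167,0.0333,-0.3925,0.087],[-0.0333,-0.4167,0.0333,-0.3925,0.087],[-0.0333,-0.4167,0.0333,-0.3925,0.087],[-0.0333,-0.4167,0.0333,-0.3925,0.087]]},
)

```text
time: 2.7
ee_pos: [0.4917, 0.1505, 0.2295]
eef_rot: [0.723, 0.691, -0.0, 0.0]
ft_force: [-0.2, 0.3, 0.8]
width: 0.0868
grip_force: 0.0
```

```bash
python3 -c "
from h import *
move(.457,.371,.2,87.3)"
```

```text
shift [ 0.2187 -0.0446  0.0295] turn -1.569 q7 -0.53 q1 0.35
```

Scaled: 0.219 m / 0.6 = 0.365, -0.045 m / 0.6 = -0.075, -1.57 rad / 4 = -0.3925.

Call:
jog_arm(
  segments={"rows": [[0.365,-0.075,0.05,-0.3925,0.087],[0.365,-0.075,0.05,-0.3925,0.087],[0.365,-0.075,0.05,-0.3925,0.087],[0.365,-0.075,0.05,-0.3925,0.087],[0.365,-0.075,0.05,-0.3925,0.087],[0.365,-0.075,0.05,-0.3925,0.087],[0.365,-0.075,0.05,-0.3925,0.087],[0.365,-0.075,0.05,-0.3925,0.087],[0.365,-0.075,0.05,-0.3925,0.087],[0.365,-0.075,0.05,-0.3925,0.087],[0.365,-0.075,0.05,-0.3925,0.087],[0.365,-0.075,0.05,-0.3925,0.087]]},
)

```text
time: 3.9
ee_pos: [0.4569, 0.3714, 0.1993]
eef_rot: [0.024, 1.0, -0.0, -0.0]
ft_force: [-0.1, 0.4, -0.1]
width: 0.0866
grip_force: 0.0
```

```bash
python3 -c "
from h import *
move(.457,.371,.112,87.3)"
```

```text
shift [-0.0002 -0.0004  0.0873] turn -0.001 q7 0.43 q1 0.09
```

Scaled: 0.087 m / 0.6 = 0.145, 0.075 m / 0.6 = 0.125.

Call:
jog_arm(
  segments={"rows": [[0,0,0.0667,0,0.087],[0,0,0.1,0,0.075],[0,0,0.125,0,0.065],[0,0,0.145,0,0.06],[0,0,0.145,0,0.06]]},
)

```text
time: 4.4
ee_pos: [0.4564, 0.3713, 0.1114]
eef_rot: [0.024, 1.0, -0.001, -0.001]
ft_force: [-0.3, 0.1, 0.3]
width: 0.0642
grip_force: 0.0
```

Call:
jog_arm(
  segments={"rows": [[0,0,0,0,0.05],[0,0,0,0,0.048],[0,0,0,0,0.046],[0,0,0,0,0.044],[0,0,0,0,0.03],[0,0,0,0,0.03],[0,0,0,0,0.03],[0,0,0,0,0.03]]},
  clamp_n=15,
)

```text
time: 5.2
ee_pos: [0.457, 0.3717, 0.1131]
eef_rot: [0.024, 1.0, -0.0, 0.0]
ft_force: [-0.8, -1.2, 6.9]
width: 0.0456
grip_force: 15.0
```

```bash
python3 - <<'E'
from h import *
a=imaging.camera("top")["img"][180:290,80:220];b=imaging.camera("side")["img"][250:412,200:380]
o=np.hstack([cv2.resize(a,(500,393)),cv2.resize(b,(300,270))[:270].copy() if 0 else np.vstack([cv2.resize(b,(300,270)),np.zeros((123,300,3),np.uint8)])])
cv2.imwrite("pics/g1.png",o[...,::-1])
E
```

```text
(no output)
```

View pics/g1.png

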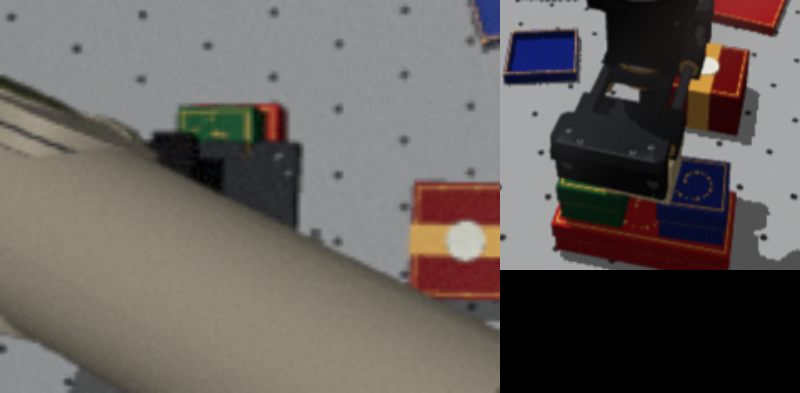

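The side view shows the jaws around the cream box, above green and blue, which are undisturbed. The opening of 46 mm matches the box, so I'll lift.

Scaled: -0.13 m / 0.6 = -0.2167, -0.1 m / 0.6 = -0.1667.

Call:
jog_arm(
  segments={"rows": [[0,0,-0.0167,0,0.03],[0,0,-0.0333,0,0.03],[0,0,-0.0667,0,0.03],[0,0,-0.1167,0,0.03],[0,0,-0.1667,0,0.03],[0,0,-0.2167,0,0.03],[0,0,-0.2167,0,0.03]]},
)

```text
time: 6.0
ee_pos: [0.4573, 0.3734, 0.2473]
eef_rot: [0.023, 1.0, 0.002, 0.002]
ft_force: [1.0, 0.6, -1.1]
width: 0.046
grip_force: 15.0
```

```bash
python3 - <<'E'
from h import *
move(.4255,-.3585,.2,87.7)
move(.5,0,.24,87.7)
E
```

```text
shift [-0.0019 -0.7328  0.0442] turn -0.006 q7 0.46 q1 0.1
shift [-0.0599 -0.3711  0.006 ] turn -0.006 q7 0.46 q1 0.1
```

Scaled: -0.54 m / 0.6 = -0.9, -0.06 m / 0.6 = -0.1.

Call:
jog_arm(
  segments={"rows": [[-0.0117,-0.05,0,0,0.03],[-0.025,-0.1167,0,0,0.03],[-0.1,-0.6167,0.01,0,0.03],[-0.1,-0.6167,0.01,0,0.03],[-0.1,-0.6167,0.01,0,0.03],[-0.1,-0.6167,0.01,0,0.03],[-0.1,-0.6167,0.01,0,0.03],[-0.1,-0.6167,0.01,0,0.03],[-0.075,-0.75,0.01,0,0.03],[-0.0583,-0.8167,0.01,0,0.03],[-0.0333,-0.9,0.01,0,0.03],[-0.0333,-0.9,0.01,0,0.03]]},
)

```text
time: 7.2
ee_pos: [0.4495, -0.1727, 0.2363]
eef_rot: [0.026, 1.0, -0.001, -0.0]
ft_force: [0.2, 0.4, -1.1]
width: 0.046
grip_force: 15.0
```

```bash
python3 - <<'E'
from h import *
move(.4255,-.3585,.15,87.7)
E
```

```text
shift [ 0.0143 -0.1866  0.0865] turn -0.011 q7 1.7 q1 1.37
```

Scaled: -0.186 m / 0.6 = -0.31, 0.086 m / 0.6 = 0.1433, -0.01 rad / 4 = -0.0025.

Call:
jog_arm(
  segments={"rows": [[0.0233,-0.31,0.1433,-0.0025,0.03],[0.0233,-0.31,0.1433,-0.0025,0.03],[0.0233,-0.31,0.1433,-0.0025,0.03],[0.0233,-0.31,0.1433,-0.0025,0.03],[0.0233,-0.31,0.1433,-0.0025,0.03],[0.0233,-0.31,0.1433,-0.0025,0.03],[0.0233,-0.31,0.1433,-0.0025,0.03]]},
)

```text
time: 7.9
ee_pos: [0.4295, -0.3524, 0.151]
eef_rot: [0.018, 1.0, 0.0, 0.0]
ft_force: [0.4, 0.6, -0.3]
width: 0.0459
grip_force: 15.0
```

```bash
python3 - <<'E'
from h import *
move(.4255,-.3585,.043,87.7)
c=imaging.camera("side");cv2.imwrite("pics/p1.png",cv2.resize(c["img"][90:250,270:430,::-1],(560,560)))
E
```

```text
shift [ 0.0038 -0.0063  0.108 ] turn 0.005 q7 1.87 q1 1.41
```

View pics/p1.png

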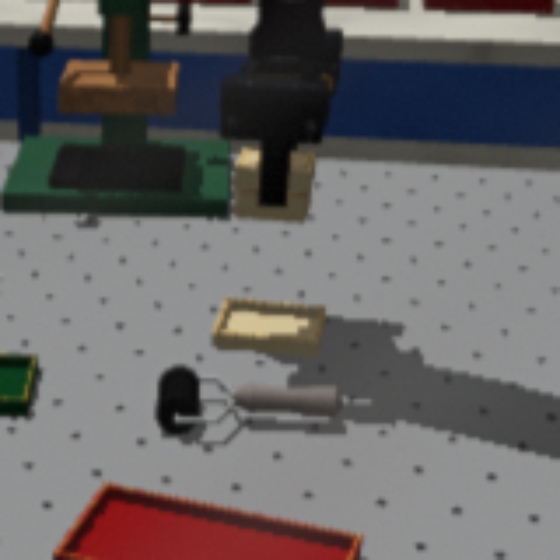

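The cream box hangs level above its tray, held squarely between the jaws. Now I'll lower it.

Scaled: 0.095 m / 0.6 = 0.1583, 0.004 m / 0.6 = 0.0067.

Call:
jog_arm(
  segments={"rows": [[0.0067,-0.01,0.05,0,0.03],[0.0067,-0.01,0.1,0,0.03],[0.0067,-0.01,0.1417,0,0.03],[0.0067,-0.01,0.1583,0,0.03],[0.0067,-0.01,0.1583,0,0.03],[0.0067,-0.01,0.1583,0,0.03]]},
)

```text
time: 8.55
ee_pos: [0.4255, -0.3596, 0.057]
eef_rot: [0.018, 1.0, -0.001, 0.001]
ft_force: [0.2, -0.5, -0.8]
width: 0.0458
grip_force: 15.0
```

```bash
python3 - <<'E'
from h import *
move(.4255,-.3585,.043,87.7)
E
```

```text
shift [0.0001 0.0011 0.014 ] turn 0.004 q7 1.8 q1 1.36
```

Scaled: 0.015 m / 0.6 = 0.025, 0.0145 m / 0.6 = 0.0242.

Call:
jog_arm(
  segments={"rows": [[0,0.0017,0.01,0,0.03],[0,0.0017,0.0167,0,0.03],[0,0.0017,0.02,0,0.03],[0,0.0017,0.0217,0,0.03],[0,0.0017,0.0233,0,0.03],[0,0.0017,0.0242,0,0.03],[0,0.0017,0.025,0,0.03],[0,0.0017,0.025,0,0.03]]},
)

```text
time: 9.35
ee_pos: [0.4246, -0.3587, 0.042]
eef_rot: [0.019, 1.0, -0.0, -0.0]
ft_force: [-7.6, 4.8, 16.4]
width: 0.0458
grip_force: 15.0
```

Contact has been made with the tray floor. I'll ease off slightly, release and retreat.

Scaled: -0.19 m / 0.6 = -0.3167, -0.06 m / 0.6 = -0.1.

Call:
jog_arm(
  segments={"rows": [[0,0,-0.0017,0,0.046],[0,0,-0.0017,0,0.048],[0,0,-0.0017,0,0.052],[0,0,-0.0017,0,0.06],[0,0,-0.0017,0,0.066],[0,0,-0.0017,0,0.066],[0,0,-0.0167,0,0.07],[0,0,-0.05,0,0.07],[0,0,-0.1,0,0.07],[0,0,-0.1667,0,0.087],[0,0,-0.25,0,0.087],[0,0,-0.3167,0,0.087]]},
)

```text
time: 10.55
ee_pos: [0.425, -0.3583, 0.2339]
eef_rot: [0.018, 1.0, -0.001, 0.001]
ft_force: [0.5, -0.3, -0.4]
width: 0.084
grip_force: 0.0
```

```bash
python3 - <<'E'
from h import *
move(.5,.0,.24,90)
E
```

```text
shift [-0.0621  0.3607 -0.0064] turn -0.036 q7 1.93 q1 1.46
```

Scaled: 0.36 m / 0.6 = 0.6, -0.05 m / 0.6 = -0.0833, -0.03 rad / 4 = -0.0075.

Call:
jog_arm(
  segments={"rows": [[-0.0833,0.6,-0.01,-0.0075,0.087],[-0.0833,0.6,-0.01,-0.0075,0.087],[-0.0833,0.6,-0.01,-0.0075,0.087],[-0.0833,0.6,-0.01,-0.0075,0.087],[-0.0833,0.6,-0.01,-0.0075,0.087],[-0.0833,0.6,-0.01,-0.0075,0.087],[-0.0833,0.6,-0.01,-0.0075,0.087],[-0.0833,0.6,-0.01,-0.0075,0.087]]},
)

```text
time: 11.35
ee_pos: [0.4878, 0.0055, 0.2377]
eef_rot: [-0.0, 1.0, 0.0, 0.001]
ft_force: [-0.6, -0.1, 0.4]
width: 0.0871
grip_force: 0.0
```

```bash
python3 - <<'E'
from h import *
c=cam("top");H,S,V=hsv(c);d=cam("side")
B=lambda i,w:cv2.resize(i[w[1]:w[3],w[0]:w[2]],(390,390))
cv2.imwrite("pics/s2.png",np.hstack([B(c["img"],(110,195,180,265)),B(d["img"],(225,300,345,420))])[...,::-1])
w=(115,200,172,275)
for n,m,p in(("green",(H>45)&(H<85)&(S>80)&(V>50),(.49,.367,0)),("blue",(H>105)&(H<130)&(S>80)&(V>80),(.41,.367,0))):
    print(n,fit(c,m,w,(.056,.054),.075,.075,p), rectw(c,m&(np.indices(m.shape)[1]<175)&(np.indices(m.shape)[1]>110),.075))
print("cream tray box",fit(c,(H>12)&(H<35)&(V>140)&(S>30),(400,220,445,270),(.06,.046),.049,.049,(.425,-.358,-2)))
w=(185,225,235,272)
print("finB",fit(c,S>70,w,(.084,.08),0,.052,(.426,.192,0)))
E
```

```text
green (np.float64(496.3), np.float64(368.0), np.float64(1.0), 'iou', np.float64(0.753)) (496.1, 368.1, 54.1, 50.8, 0.8)
blue (np.float64(413.6), np.float64(367.4), np.float64(3.3), 'iou', np.float64(0.722)) (414.6, 366.8, 53.0, 50.3, 0.8)
cream tray box (np.float64(426.0), np.float64(-360.6), np.float64(-2.8), 'iou', np.float64(0.642))
finB (np.float64(426.2), np.float64(195.1), np.float64(-1.7), 'iou', np.float64(0.865))
```

View pics/s2.png

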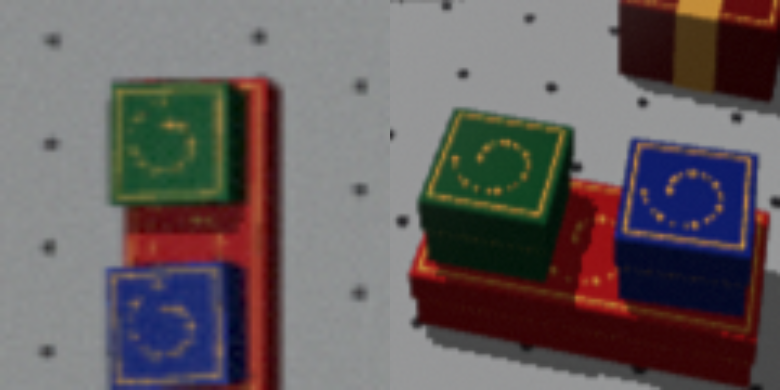

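The side crop shows both boxes standing well on the red one. The top crop gives the lid corners: green (115,82), (228,80), (228,203), (112,204) and blue (108,270), (222,265), (222,382), (110,388).

```bash
python3 - <<'E'
from h import *
c=cam("top")
for k in([(115,82),(228,80),(228,203),(112,204)],[(108,270),(222,265),(222,382),(110,388)]):
    p=plane(c,np.array(k)/390*70-.5+[110,195],.075); e=p[[0,1]]-p[[3,2]]; print(p.mean(0).round(4),np.degrees(np.arctan2(e[:,1],e[:,0])).round(1),(np.degrees(np.arctan2(*(p[[0,3]]-p[[1,2]]).T[::-1]))-90).round(1))
move(.495,.368,.19,90.5)
E
```

```text
[0.4969 0.3677] [-0.4  0.8] [-0.  -0.5]
[0.4138 0.3688] [2.  0.8] [1.5 2.1]
shift [-0.0057  0.3677  0.0468] turn -0.013 q7 1.33 q1 1.07
```

Scaled: 0.368 m / 0.6 = 0.6133, 0.047 m / 0.6 = 0.0783.

Call:
jog_arm(
  segments={"rows": [[-0.0117,0.6133,0.0783,0,0.087],[-0.0117,0.6133,0.0783,0,0.087],[-0.0117,0.6133,0.0783,0,0.087],[-0.0117,0.6133,0.0783,0,0.087],[-0.0117,0.6133,0.0783,0,0.087],[-0.0117,0.6133,0.0783,0,0.087],[-0.0117,0.6133,0.0783,0,0.087],[-0.0117,0.6133,0.0783,0,0.087],[-0.0117,0.6133,0.0783,0,0.087],[-0.0117,0.6133,0.0783,0,0.087]]},
)

```text
time: 12.5
ee_pos: [0.4982, 0.3657, 0.1892]
eef_rot: [0.004, 1.0, -0.001, -0.0]
ft_force: [0.3, 0.5, 0.3]
width: 0.0871
grip_force: 0.0
```

```bash
python3 - <<'E'
from h import *
move(.496,.368,.072,90)
E
```

```text
shift [0.0021 0.0024 0.1172] turn -0.008 q7 0.5 q1 0.07
```

Scaled: 0.116 m / 0.6 = 0.1933, 0.112 m / 0.6 = 0.1867.

Call:
jog_arm(
  segments={"rows": [[0.0017,0.0017,0.0667,0,0.087],[0.0017,0.0017,0.125,0,0.087],[0.0017,0.0017,0.1667,0,0.08],[0.0017,0.0017,0.1867,0,0.075],[0.0017,0.0017,0.1933,0,0.07],[0.0017,0.0017,0.1933,0,0.065]]},
)

```text
time: 13.1
ee_pos: [0.4971, 0.3675, 0.0743]
eef_rot: [0.004, 1.0, 0.0, 0.0]
ft_force: [-0.6, 0.1, -0.5]
width: 0.0693
grip_force: 0.0
```

Call:
jog_arm(
  segments={"rows": [[0,0,0,0,0.06],[0,0,0,0,0.057],[0,0,0,0,0.055],[0,0,0,0,0.053],[0,0,0,0,0.04],[0,0,0,0,0.04],[0,0,0,0,0.04],[0,0,0,0,0.04]]},
  clamp_n=20,
)

```text
time: 13.9
ee_pos: [0.4965, 0.3687, 0.0741]
eef_rot: [0.003, 1.0, 0.0, 0.0]
ft_force: [0.4, 1.2, 6.1]
width: 0.0537
grip_force: 20.0
```

Call:
jog_arm(
  segments={"rows": [[0,0,-0.0167,0,0.04],[0,0,-0.0333,0,0.04],[0,0,-0.0667,0,0.04],[0,0,-0.1167,0,0.04],[0,0,-0.1833,0,0.04],[0,0,-0.2667,0,0.04],[0,0,-0.2833,0,0.04],[0,0,-0.2833,0,0.04]]},
)

```text
time: 14.7
ee_pos: [0.4966, 0.3688, 0.2459]
eef_rot: [0.003, 1.0, 0.001, 0.001]
ft_force: [-0.2, -0.5, -1.8]
width: 0.0539
grip_force: 20.0
```

```bash
python3 - <<'E'
from h import *
move(.55,.0,.24,97.3)
move(.6435,-.208,.15,97.3)
d=cam("side");cv2.imwrite("pics/l2.png",cv2.resize(d["img"][200:420,200:360],(436,600))[...,::-1])
E
```

```text
shift [-0.0559 -0.3685  0.0054] turn -0.134 q7 0.53 q1 0.08
shift [-0.1505 -0.576   0.0954] turn -0.134 q7 0.53 q1 0.08
```

View pics/l2.png

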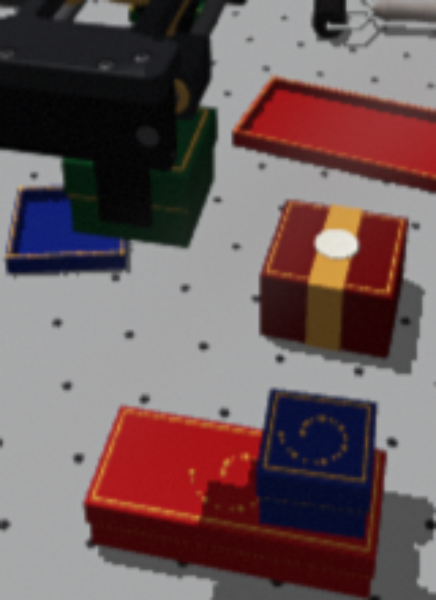

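Green is held level, while blue and red stayed put. On to the green tray.

Scaled: -0.576 m / 0.6 = -0.96, -0.15 m / 0.6 = -0.25, -0.13 rad / 4 = -0.0325.

Call:
jog_arm(
  segments={"rows": [[-0.01,-0.0333,0,0,0.04],[-0.025,-0.1,0,-0.0325,0.04],[-0.25,-0.96,0.0167,-0.0325,0.04],[-0.25,-0.96,0.0167,-0.0325,0.04],[-0.25,-0.96,0.0167,-0.0325,0.04],[-0.25,-0.96,0.0167,-0.0325,0.04],[-0.25,-0.96,0.0167,-0.0325,0.04],[-0.25,-0.96,0.0167,-0.0325,0.04],[-0.25,-0.96,0.0167,-0.0325,0.04],[-0.25,-0.96,0.0167,-0.0325,0.04],[-0.25,-0.96,0.0167,-0.0325,0.04],[-0.25,-0.96,0.0167,-0.0325,0.04]]},
)

```text
time: 15.95
ee_pos: [0.6333, -0.1788, 0.2318]
eef_rot: [-0.061, 0.998, 0.0, -0.002]
ft_force: [0.6, -0.4, -1.6]
width: 0.0539
grip_force: 20.0
```

Call:
jog_arm(
  segments={"rows": [[0,0,0,0,0.04],[0,0,0,0,0.04]]},
)

```text
time: 16.15
ee_pos: [0.6332, -0.1779, 0.2314]
eef_rot: [-0.06, 0.998, 0.001, -0.002]
ft_force: [0.5, 1.6, -1.3]
width: 0.0541
grip_force: 20.0
```

```bash
python3 - <<'E'
from h import *
move(.6435,-.208,.06,97.3)
E
```

```text
shift [-0.0072 -0.0314  0.1713] turn -0.007 q7 1.56 q1 0.9
```

Scaled: 0.171 m / 0.6 = 0.285, 0.165 m / 0.6 = 0.275, -0.007 rad / 4 = -0.0018.

Call:
jog_arm(
  segments={"rows": [[-0.0117,-0.0517,0.0667,-0.0018,0.04],[-0.0117,-0.0517,0.1333,-0.0018,0.04],[-0.0117,-0.0517,0.2,-0.0018,0.04],[-0.0117,-0.0517,0.25,-0.0018,0.04],[-0.0117,-0.0517,0.275,-0.0018,0.04],[-0.0117,-0.0517,0.285,-0.0018,0.04],[-0.0117,-0.0517,0.285,-0.0018,0.04]]},
)

```text
time: 16.85
ee_pos: [0.6449, -0.2056, 0.0633]
eef_rot: [-0.066, 0.998, 0.0, -0.0]
ft_force: [0.1, -0.1, -1.7]
width: 0.0539
grip_force: 20.0
```

```bash
python3 - <<'E'
from h import *
move(.6435,-.208,.0431,97.3)
E
```

```text
shift [ 0.0018 -0.0022  0.0202] turn 0.004 q7 1.54 q1 0.88
```

Scaled: 0.017 m / 0.6 = 0.0283, 0.016 m / 0.6 = 0.0267.

Call:
jog_arm(
  segments={"rows": [[0.0017,-0.0017,0.0117,0,0.04],[0.0017,-0.0017,0.0183,0,0.04],[0.0017,-0.0017,0.0233,0,0.04],[0.0017,-0.0017,0.025,0,0.04],[0.0017,-0.0017,0.0267,0,0.04],[0.0017,-0.0017,0.0283,0,0.04],[0.0017,-0.0017,0.0283,0,0.04]]},
)

```text
time: 17.55
ee_pos: [0.644, -0.2074, 0.0462]
eef_rot: [-0.065, 0.998, -0.0, 0.0]
ft_force: [-0.5, -0.7, -1.5]
width: 0.0538
grip_force: 20.0
```

```bash
python3 -c "
from h import *
move(.6435,-.208,.0431,97.3)"
```

```text
shift [ 0.0006 -0.0005  0.0031] turn 0.003 q7 1.53 q1 0.87
```

Scaled: 0.003 m / 0.6 = 0.005, 0.0025 m / 0.6 = 0.0042.

Call:
jog_arm(
  segments={"rows": [[0,0,0.0017,0,0.04],[0,0,0.0033,0,0.04],[0,0,0.0042,0,0.04],[0,0,0.005,0,0.04],[0,0,0.005,0,0.04],[0,0,0.005,0,0.04]]},
)

```text
time: 18.15
ee_pos: [0.6441, -0.2074, 0.0432]
eef_rot: [-0.065, 0.998, -0.0, 0.0]
ft_force: [0.4, -0.8, -2.0]
width: 0.0537
grip_force: 20.0
```

Scaled: 0.0015 m / 0.6 = 0.0025, 0.001 m / 0.6 = 0.0017.

Call:
jog_arm(
  segments={"rows": [[0,0,0.0008,0,0.04],[0,0,0.0017,0,0.04],[0,0,0.0025,0,0.04],[0,0,0.0025,0,0.04]]},
)

```text
time: 18.55
ee_pos: [0.6441, -0.2074, 0.0431]
eef_rot: [-0.065, 0.998, -0.0, 0.0]
ft_force: [-6.3, 0.2, 11.7]
width: 0.0534
grip_force: 20.0
```

Scaled: -0.19 m / 0.6 = -0.3167, -0.15 m / 0.6 = -0.25.

Call:
jog_arm(
  segments={"rows": [[0,0,-0.0017,0,0.054],[0,0,-0.0017,0,0.056],[0,0,-0.0017,0,0.06],[0,0,-0.0017,0,0.068],[0,0,-0.0017,0,0.074],[0,0,-0.0017,0,0.074],[0,0,-0.0167,0,0.078],[0,0,-0.05,0,0.08],[0,0,-0.1,0,0.087],[0,0,-0.1667,0,0.087],[0,0,-0.25,0,0.087],[0,0,-0.3167,0,0.087]]},
)

```text
time: 19.75
ee_pos: [0.6443, -0.2068, 0.2366]
eef_rot: [-0.065, 0.998, -0.0, 0.002]
ft_force: [1.2, -0.7, -0.9]
width: 0.087
grip_force: 0.0
```

```bash
python3 - <<'E'
from h import *
move(.4137,.368,.2,91.5)
E
```

```text
shift [0.1538 0.6    0.0357] turn 0.105 q7 1.61 q1 0.9
```

Scaled: 0.6 m / 0.6 = 1, 0.154 m / 0.6 = 0.2567, 0.105 rad / 4 = 0.0263.

Call:
jog_arm(
  segments={"rows": [[0.2567,1,0.06,0.0263,0.087],[0.2567,1,0.06,0.0263,0.087],[0.2567,1,0.06,0.0263,0.087],[0.2567,1,0.06,0.0263,0.087],[0.2567,1,0.06,0.0263,0.087],[0.2567,1,0.06,0.0263,0.087],[0.2567,1,0.06,0.0263,0.087],[0.2567,1,0.06,0.0263,0.087],[0.2567,1,0.06,0.0263,0.087],[0.2567,1,0.06,0.0263,0.087],[0.2567,1,0.06,0.0263,0.087],[0.2567,1,0.06,0.0263,0.087]]},
)

```text
time: 20.95
ee_pos: [0.4201, 0.3505, 0.1985]
eef_rot: [-0.013, 1.0, 0.0, 0.001]
ft_force: [2.1, -0.2, 0.9]
width: 0.087
grip_force: 0.0
```

Call:
jog_arm(
  segments={"rows": [[0,0,0,0,0.087],[0,0,0,0,0.087]]},
)

```text
time: 21.15
ee_pos: [0.4196, 0.3506, 0.1982]
eef_rot: [-0.015, 1.0, 0.0, 0.001]
ft_force: [0.3, -0.0, 1.1]
width: 0.0869
grip_force: 0.0
```

```bash
python3 - <<'E'
from h import *
move(.4137,.368,.0741,91.5)
E
```

```text
shift [0.0056 0.0175 0.1241] turn 0.004 q7 0.51 q1 0.19
```

Scaled: 0.123 m / 0.6 = 0.205, 0.118 m / 0.6 = 0.1967.

Call:
jog_arm(
  segments={"rows": [[0.0092,0.0292,0.05,0,0.087],[0.0092,0.0292,0.1167,0,0.087],[0.0092,0.0292,0.1667,0,0.08],[0.0092,0.0292,0.1967,0,0.075],[0.0092,0.0292,0.205,0,0.07],[0.0092,0.0292,0.205,0,0.065]]},
)

```text
time: 21.75
ee_pos: [0.4158, 0.3655, 0.0745]
eef_rot: [-0.012, 1.0, 0.0, 0.0]
ft_force: [-0.1, -0.8, 0.8]
width: 0.0689
grip_force: 0.0
```

Call:
jog_arm(
  segments={"rows": [[0,0,0,0,0.06],[0,0,0,0,0.057],[0,0,0,0,0.055],[0,0,0,0,0.053],[0,0,0,0,0.04],[0,0,0,0,0.04],[0,0,0,0,0.04],[0,0,0,0,0.04]]},
  clamp_n=20,
)

```text
time: 22.55
ee_pos: [0.4154, 0.3664, 0.0745]
eef_rot: [-0.013, 1.0, 0.0, 0.0]
ft_force: [0.3, -0.2, 6.5]
width: 0.0539
grip_force: 19.9
```

Call:
jog_arm(
  segments={"rows": [[0,0,-0.0167,0,0.04],[0,0,-0.0333,0,0.04],[0,0,-0.0667,0,0.04],[0,0,-0.1167,0,0.04],[0,0,-0.1833,0,0.04],[0,0,-0.25,0,0.04],[0,0,-0.25,0,0.04],[0,0,-0.25,0,0.04]]},
)

```text
time: 23.35
ee_pos: [0.4153, 0.3659, 0.2247]
eef_rot: [-0.012, 1.0, 0.0, 0.001]
ft_force: [-0.3, 0.8, -1.2]
width: 0.0535
grip_force: 19.9
```

```bash
python3 - <<'E'
from h import *
move(.625,.1615,.15,105.8)
E
```

```text
shift [-0.2044 -0.2096  0.075 ] turn -0.251 q7 0.49 q1 0.16
```

Scaled: -0.21 m / 0.6 = -0.35, -0.205 m / 0.6 = -0.3417, -0.25 rad / 4 = -0.0625.

Call:
jog_arm(
  segments={"rows": [[-0.0333,-0.0333,0,-0.0125,0.04],[-0.0833,-0.0833,0,-0.0375,0.04],[-0.3417,-0.35,0.0333,-0.0625,0.04],[-0.3417,-0.35,0.0333,-0.0625,0.04],[-0.3417,-0.35,0.0333,-0.0625,0.04],[-0.3417,-0.35,0.0333,-0.0625,0.04],[-0.3417,-0.35,0.05,-0.0625,0.04],[-0.3417,-0.35,0.1,-0.0625,0.04],[-0.3417,-0.35,0.1667,-0.0625,0.04],[-0.3417,-0.35,0.2333,-0.0625,0.04],[-0.3417,-0.35,0.25,-0.0625,0.04],[-0.3417,-0.35,0.25,-0.0625,0.04]]},
)

```text
time: 24.55
ee_pos: [0.6239, 0.1611, 0.0722]
eef_rot: [-0.138, 0.99, -0.0, -0.002]
ft_force: [0.2, 0.5, -1.0]
width: 0.0541
grip_force: 19.9
```

```bash
python3 - <<'E'
from h import *
move(.625,.1615,.0435,105.8)
E
```

```text
shift [-0.0012  0.0001  0.0286] turn 0.0 q7 1.09 q1 0.39
```

Scaled: 0.0275 m / 0.6 = 0.0458, 0.027 m / 0.6 = 0.045.

Call:
jog_arm(
  segments={"rows": [[-0.0017,0,0.0167,0,0.04],[-0.0017,0,0.03,0,0.04],[-0.0017,0,0.0367,0,0.04],[-0.0017,0,0.0417,0,0.04],[-0.0017,0,0.0433,0,0.04],[-0.0017,0,0.045,0,0.04],[-0.0017,0,0.0458,0,0.04],[-0.0017,0,0.0458,0,0.04]]},
)

```text
time: 25.35
ee_pos: [0.6264, 0.1614, 0.0465]
eef_rot: [-0.137, 0.991, -0.0, 0.0]
ft_force: [-0.0, -1.0, -1.7]
width: 0.0536
grip_force: 19.9
```

Scaled: 0.004 m / 0.6 = 0.0067, 0.0035 m / 0.6 = 0.0058.

Call:
jog_arm(
  segments={"rows": [[0,0,0.0017,0,0.04],[0,0,0.0033,0,0.04],[0,0,0.0042,0,0.04],[0,0,0.005,0,0.04],[0,0,0.0058,0,0.04],[0,0,0.0067,0,0.04],[0,0,0.0067,0,0.04]]},
)

```text
time: 26.05
ee_pos: [0.6263, 0.1614, 0.0436]
eef_rot: [-0.137, 0.991, -0.0, 0.0]
ft_force: [-5.2, -2.9, 11.4]
width: 0.0541
grip_force: 19.9
```

Scaled: -0.19 m / 0.6 = -0.3167, -0.15 m / 0.6 = -0.25.

Call:
jog_arm(
  segments={"rows": [[0,0,-0.0017,0,0.054],[0,0,-0.0017,0,0.056],[0,0,-0.0017,0,0.06],[0,0,-0.0017,0,0.068],[0,0,-0.0017,0,0.074],[0,0,-0.0017,0,0.074],[0,0,-0.0167,0,0.078],[0,0,-0.05,0,0.08],[0,0,-0.1,0,0.087],[0,0,-0.1667,0,0.087],[0,0,-0.25,0,0.087],[0,0,-0.3167,0,0.087]]},
)

```text
time: 27.25
ee_pos: [0.6262, 0.1621, 0.2371]
eef_rot: [-0.138, 0.99, 0.0, 0.001]
ft_force: [0.7, 0.2, 0.1]
width: 0.087
grip_force: 0.0
```

Call:
jog_arm(
  segments={"rows": [[0.1667,-0.25,0,0.0375,0.087],[0.1667,-0.25,0,0.0675,0.087],[0.1667,-0.25,0,0.0675,0.087],[0.1667,-0.25,0,0.0675,0.087]]},
)

```text
time: 27.65
ee_pos: [0.57, -0.0138, 0.2338]
eef_rot: [-0.001, 1.0, -0.001, 0.0]
ft_force: [1.6, -1.1, 0.6]
width: 0.0871
grip_force: 0.0
```

```bash
python3 - <<'E'
from h import *
c=cam("top");H,S,V=hsv(c);d=cam("side")
B=lambda i,w:cv2.resize(i[w[1]:w[3],w[0]:w[2]],(390,390))
cv2.imwrite("pics/s3.png",np.hstack([B(c["img"],(110,195,180,265)),B(d["img"],(190,240,370,420))])[...,::-1])
m=((H<12)|(H>165))&(S>110)
print("red",fit(c,m,(112,198,172,275),(.15,.066),0,.035,(.455,.367,0)), fit(d,((H<0)|(hsv(d)[0]<12)|(hsv(d)[0]>165))&(hsv(d)[1]>110),(215,330,360,419),(.15,.066),0,.035,(.455,.367,0)))
move(.455,.367,.15,90)
E
```

```text
red (np.float64(454.4), np.float64(371.1), np.float64(0.6), 'iou', np.float64(0.92)) (np.float64(456.4), np.float64(367.3), np.float64(-0.1), 'iou', np.float64(0.939))
shift [0.116  0.3827 0.0824] turn -0.002 q7 1.21 q1 0.85
```

View pics/s3.png

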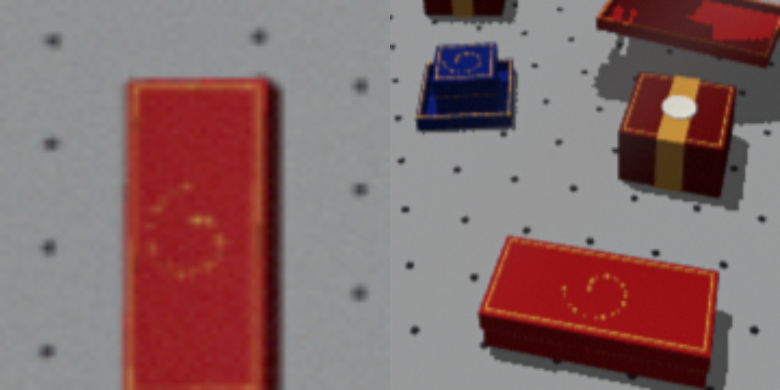

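Blue sits in its tray, and red is alone and square to world axes at about (0.455, 0.369). I'll fetch the red box.

Scaled: 0.383 m / 0.6 = 0.6383, 0.116 m / 0.6 = 0.1933.

Call:
jog_arm(
  segments={"rows": [[0.1933,0.6383,0.1333,0,0.087],[0.1933,0.6383,0.1333,0,0.087],[0.1933,0.6383,0.1333,0,0.087],[0.1933,0.6383,0.1333,0,0.087],[0.1933,0.6383,0.1333,0,0.087],[0.1933,0.6383,0.1333,0,0.087],[0.1933,0.6383,0.1333,0,0.087],[0.1933,0.6383,0.1333,0,0.087],[0.1933,0.6383,0.1333,0,0.087],[0.1933,0.6383,0.1333,0,0.087],[0.1933,0.6383,0.1333,0,0.087]]},
)

```text
time: 28.85
ee_pos: [0.4533, 0.3719, 0.1532]
eef_rot: [-0.003, 1.0, -0.0, 0.0]
ft_force: [1.1, -0.8, -0.9]
width: 0.0869
grip_force: 0.0
```

```bash
python3 - <<'E'
from h import *
move(.455,.3685,.036,90)
E
```

```text
shift [-0.0015 -0.0034  0.1172] turn 0.005 q7 0.44 q1 0.08
```

Scaled: 0.116 m / 0.6 = 0.1933, 0.11 m / 0.6 = 0.1833, 0.005 rad / 4 = 0.0013.

Call:
jog_arm(
  segments={"rows": [[-0.0025,-0.0058,0.05,0.0013,0.087],[-0.0025,-0.0058,0.1167,0.0013,0.087],[-0.0025,-0.0058,0.1583,0.0013,0.087],[-0.0025,-0.0058,0.1833,0.0013,0.087],[-0.0025,-0.0058,0.1933,0.0013,0.087],[-0.0025,-0.0058,0.1933,0.0013,0.085]]},
)

```text
time: 29.45
ee_pos: [0.455, 0.3683, 0.0367]
eef_rot: [0.001, 1.0, 0.0, 0.0]
ft_force: [0.1, -0.3, 0.4]
width: 0.0859
grip_force: 0.0
```

Call:
jog_arm(
  segments={"rows": [[0,0,0,0,0.075],[0,0,0,0,0.07],[0,0,0,0,0.067],[0,0,0,0,0.065],[0,0,0,0,0.055],[0,0,0,0,0.055],[0,0,0,0,0.055],[0,0,0,0,0.055]]},
  clamp_n=30,
)

```text
time: 30.25
ee_pos: [0.4545, 0.3689, 0.0367]
eef_rot: [-0.0, 1.0, 0.0, 0.0]
ft_force: [-1.1, -2.1, 5.3]
width: 0.0658
grip_force: 30.0
```

Call:
jog_arm(
  segments={"rows": [[0,0,-0.0167,0,0.055],[0,0,-0.0333,0,0.055],[0,0,-0.0667,0,0.055],[0,0,-0.1167,0,0.055],[0,0,-0.1833,0,0.055],[0,0,-0.25,0,0.055],[0,0,-0.3,0,0.055],[0,0,-0.3,0,0.055]]},
)

```text
time: 31.05
ee_pos: [0.455, 0.3705, 0.2211]
eef_rot: [-0.0, 1.0, 0.002, 0.002]
ft_force: [-1.6, 0.2, -2.4]
width: 0.0661
grip_force: 30.0
```

```bash
python3 - <<'E'
from h import *
move(.437,-.0047,.2,79.8)
d=cam("side");cv2.imwrite("pics/l4.png",cv2.resize(d["img"][200:420,180:400],(500,500))[...,::-1])
E
```

```text
shift [ 0.0183 -0.3753  0.0196] turn 0.179 q7 0.48 q1 0.12
```

View pics/l4.png

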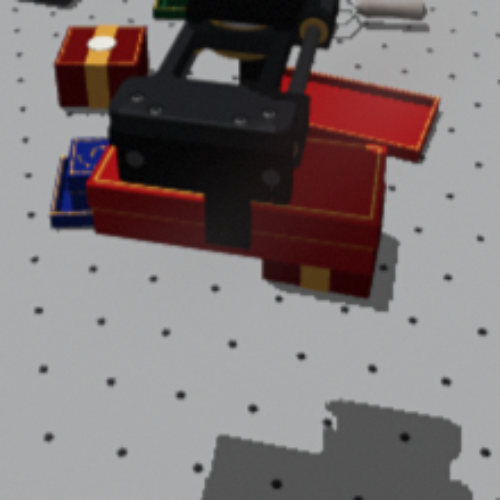

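Red is held level and clear of everything. On to the red tray.

Scaled: -0.376 m / 0.6 = -0.6267, -0.06 m / 0.6 = -0.1, 0.18 rad / 4 = 0.045.

Call:
jog_arm(
  segments={"rows": [[0.0017,-0.0333,0,0.0075,0.055],[0.005,-0.1,0,0.025,0.055],[0.03,-0.6267,0.0167,0.045,0.055],[0.03,-0.6267,0.0167,0.045,0.055],[0.03,-0.6267,0.0167,0.045,0.055],[0.03,-0.6267,0.0167,0.045,0.055],[0.03,-0.6267,0.0167,0.045,0.055],[0.03,-0.6267,0.0167,0.045,0.055],[0.03,-0.6267,0.0167,0.045,0.055],[0.03,-0.6267,0.0167,0.045,0.055],[0.03,-0.6267,0.0167,0.045,0.055],[0.03,-0.6267,0.0167,0.045,0.055]]},
)

```text
time: 32.3
ee_pos: [0.4361, -0.0061, 0.2059]
eef_rot: [0.089, 0.996, 0.0, -0.0]
ft_force: [-0.6, 0.1, -3.1]
width: 0.0657
grip_force: 30.0
```

```bash
python3 - <<'E'
from h import *
move(.437,-.0047,.06,79.8)
E
```

```text
shift [-0.0007  0.0014  0.1459] turn -0.0 q7 1.35 q1 1.18
```

Careful with the scale: shifts go in shares of 0.6 m and turns go in shares of 4 rad. That gives: 0.146 m / 0.6 = 0.2433, 0.14 m / 0.6 = 0.2333.

Call:
jog_arm(
  segments={"rows": [[-0.0017,0.0017,0.0667,0,0.055],[-0.0017,0.0017,0.1333,0,0.055],[-0.0017,0.0017,0.1833,0,0.055],[-0.0017,0.0017,0.2167,0,0.055],[-0.0017,0.0017,0.2333,0,0.055],[-0.0017,0.0017,0.2433,0,0.055],[-0.0017,0.0017,0.2433,0,0.055]]},
)

```text
time: 33.0
ee_pos: [0.4377, -0.0058, 0.0605]
eef_rot: [0.089, 0.996, 0.0, 0.0]
ft_force: [-1.0, 0.5, -2.5]
width: 0.0659
grip_force: 30.0
```

Call:
jog_arm(
  segments={"rows": [[0,0,0.0083,0,0.055],[0,0,0.0167,0,0.055],[0,0,0.0217,0,0.055],[0,0,0.025,0,0.055],[0,0,0.0267,0,0.055],[0,0,0.0267,0,0.055]]},
)

```text
time: 33.6
ee_pos: [0.4376, -0.0064, 0.0443]
eef_rot: [0.09, 0.996, -0.0, -0.0]
ft_force: [0.4, -0.9, -2.9]
width: 0.0657
grip_force: 30.0
```

Scaled: 0.0045 m / 0.6 = 0.0075, 0.004 m / 0.6 = 0.0067.

Call:
jog_arm(
  segments={"rows": [[0,0.0017,0.0017,0,0.055],[0,0.0017,0.0033,0,0.055],[0,0.0017,0.0045,0,0.055],[0,0.0017,0.0057,0,0.055],[0,0.0017,0.0067,0,0.055],[0,0.0017,0.0075,0,0.055],[0,0.0017,0.0075,0,0.055]]},
)

```text
time: 34.3
ee_pos: [0.4378, -0.0055, 0.0406]
eef_rot: [0.09, 0.996, -0.001, -0.0]
ft_force: [-8.2, -1.4, 18.1]
width: 0.0657
grip_force: 30.0
```

Scaled: -0.2 m / 0.6 = -0.3333, -0.15 m / 0.6 = -0.25.

Call:
jog_arm(
  segments={"rows": [[0,0,-0.0017,0,0.066],[0,0,-0.0017,0,0.068],[0,0,-0.0017,0,0.072],[0,0,-0.0017,0,0.078],[0,0,-0.0017,0,0.082],[0,0,-0.0017,0,0.082],[0,0,-0.0167,0,0.084],[0,0,-0.05,0,0.087],[0,0,-0.1,0,0.087],[0,0,-0.1667,0,0.087],[0,0,-0.25,0,0.087],[0,0,-0.3333,0,0.087]]},
)

```text
time: 35.5
ee_pos: [0.4374, -0.0043, 0.2414]
eef_rot: [0.089, 0.996, 0.001, -0.001]
ft_force: [1.1, -2.4, 1.7]
width: 0.0869
grip_force: 0.0
```

Call:
jog_arm(
  segments={"rows": [[0.0667,0.6667,0,0,0.087],[0.0667,0.6667,0,0,0.087],[0.0667,0.6667,0,0,0.087],[0.0667,0.6667,0,0,0.087],[0.0667,0.6667,0,0,0.087],[0.0667,0.6667,0,0,0.087],[0.0667,0.6667,0,0,0.087],[0.0667,0.6667,0,0,0.087],[0.0667,0.6667,0,0,0.087]]},
)

```text
time: 36.4
ee_pos: [0.4694, 0.3875, 0.2402]
eef_rot: [0.09, 0.996, -0.0, -0.0]
ft_force: [1.4, 0.4, 0.8]
width: 0.0867
grip_force: 0.0
```

```bash
python3 - <<'E'
from h import *
c=cam("top");H,S,V=hsv(c);d=cam("side")
B=lambda i,w:cv2.resize(i[w[1]:w[3],w[0]:w[2]],(390,290))
I,J=c["img"],d["img"]
q=lambda p,k=30:(int(p[0])-k,int(p[1])-int(k*.74),int(p[0])+k,int(p[1])+int(k*.74))
cv2.imwrite("pics/f1.png",np.vstack([np.hstack([B(I,q((226,173))),B(I,q((362,165)))]),np.hstack([B(I,q((288,243),60)),B(I,q((422,245)))])])[...,::-1])
cv2.imwrite("pics/f2.png",np.vstack([np.hstack([B(J,q((225,280),40)),B(J,q((264,195)))]),np.hstack([B(J,q((330,245),65)),B(J,q((347,180)))])])[...,::-1])
print("finA",fit(c,S>70,(258,118,316,178),(.084,.08),0,.052,(.679,-.007,12)))
E
```

```text
finA (np.float64(684.2), np.float64(-5.9), np.float64(10.9), 'iou', np.float64(0.869))
```

View pics/f1.png

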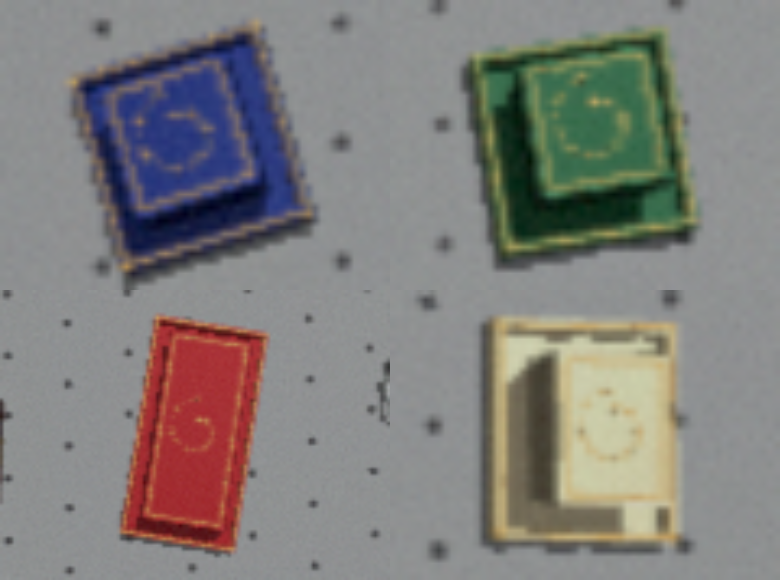

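View pics/f2.png

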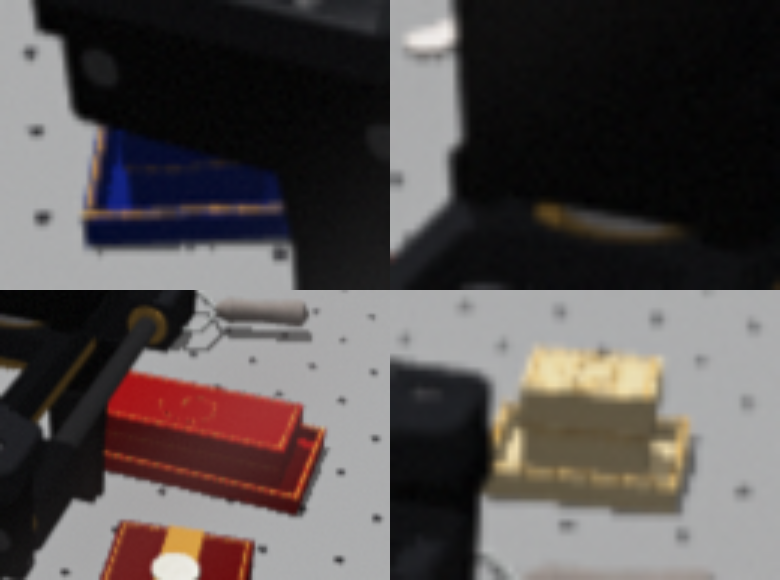

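The pictures show all four boxes inside their own trays, flat and square. The offsets in the top view come from parallax, and the side view shows cream and red with clear margin. The gripper is clear, so I'll hand in.

Call:
jog_arm(
  segments={"rows": [[0,0,0,0,0.087],[0,0,0,0,0.087]]},
)

```text
time: 36.7
ee_pos: [0.4699, 0.385, 0.2403]
eef_rot: [0.09, 0.996, -0.0, 0.0]
ft_force: [0.0, -1.1, -0.4]
width: 0.0872
grip_force: 0.0
```

```bash
python3 -c "
from bench import r, imaging, status, job
print(job.close_job())"
```

```text
the job is handed in; nothing more can be done
None
```

I unstacked all four boxes and lowered each one upright and square into the tray of its own colour, without touching the two finished sets, and handed the job in at 36.7 s (no verdict was returned).

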